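Isolate the bench fume extractor and take out its spent filter

TASK

The fume extractor's filter is spent. First turn its rotary main switch off, a quarter turn anticlockwise until it clicks home; only then twist the filter cartridge anticlockwise as far as it goes to free its bayonet, lift it out and set it down gently, upright, inside the white tray. Leave the switch off and the things lying around where they are.

Things in the scene. Friction and masses are not known exactly. Their poses are not given: they have to be found in the camera images.
- main_switch (a joint): Extractor's rotary main switch, rad: 0 = on (as found), 1.57 = off, anticlockwise from above, about the upright axis through switch_grip. A snap spring holds it against a hard stop at either end: it resists with up to 0.2 N m, least near half-way (0.79), and from there pulls on to off: let go beyond 0.95 it snaps home by itself.
- switch_grip (a point): Switch axis at the height to grip: black bar on edge, 60 long, 16 wide, 34 mm tall, on a round black boss 48 across on a square grey plate, on the extractor's deck near its right end. Point: 9 mm below the bar's top, 23 above the boss, 35 above the deck, 120 above the bench. x axis runs along the bar to the end with a white line and turns with it: on = to the box's back, off = to its left.
- extractor: Fume extractor: fixed grey steel box with louvred ends, 190 deep (x), 280 wide (y), 85 mm high. Origin mid-underside; x to its back, y to its left, z up. On its deck: filter port 70 mm left of the middle (y +70), switch axis 80 mm right (y -80).
- port (a point): Filter port centre, at the top of its aluminium bayonet collar, 87 mm above the bench; axes as extractor. Collar: opening 83 across, 8 mm thick, with two notches on its +x and -x sides that let the filter's two lugs through; elsewhere the lugs are caught under it with 2 mm of vertical play.
- filter_grip (a point): Filter cartridge's axis at the height to grip its bar. Loose, 0.3 kg: steel drum 80 across, 55 mm deep, sunk in the port; black ribbed cap 104 across, 10 thick; on it a black bar 72 long, 16 wide, 33 mm tall; 2 lugs on the drum in line with the bar. Point: 10 mm below the bar's top, 23 above the cap, 88 above the drum's flat bottom, 120 above the bench as found. x axis along the bar, z up.
- filter: The same cartridge, origin mid-bottom of the drum, axes as filter_grip. As found its x axis stands -1.05 to -0.85 rad from the port's x (locked). Turned anticlockwise from above to its stop (about 0.015 rad past the x axes being in line) it lifts straight out; in line, +-0.03 rad, the lugs clear the notches. It turns with slight friction only; clear of the deck once raised 60 mm.
- tray_floor (a point): Centre of the inner floor of the fixed white plastic tray, 4 mm above the bench. Tray 220 (x) by 170 (y) outside, walls 4 mm, rolled rim up to 35 mm above the bench; inner floor 212 by 162 mm. It lies left or right of the extractor.
- tray: The same tray; origin mid-underside, axes as tray_floor; a small pouring lip on its -x edge.
- wax_block: Bystander: white block of wax, 73 x 165 x 34 mm, lying on the bench on the side of the extractor away from the tray; origin at the middle of its underside.
- loupe: Bystander: black eye loupe, 42 mm across, 40 mm high; origin at the middle of its underside.
- bone_folder: Bystander: flat cream bone folder, 22 x 141 x 9 mm, in front of the extractor; origin at the middle of its underside.
- graver_1: Bystander: graver with a wooden mushroom handle, 112 mm long; origin at the middle of its underside.
- graver_2: Bystander: graver with a dark mushroom handle, 120 mm long; origin at the middle of its underside.

How it is judged:
On the way, in this order (a step that is already met when the one before it is completed fails the run):
1. the main switch is off (within 0.1 rad of 1.57) with the filter still in its port (value of joint main_switch above 1.47 rad and z of filter_grip in the frame of port between 0 and 0.045 m and horizontal distance between filter_grip and port below 0.008 m), for 0.2 s.
2. the filter is lifted clear of the port (its grip point 90 mm or more above the port) with the switch off (value of joint main_switch above 1.47 rad and z of filter_grip in the frame of port above 0.09 m), for 0.1 s.
At the end, for the whole second after the job is handed in: The switch is home in its off detent (over 1.47 rad), and the filter stands upright (tilt under 0.08 rad) with its whole drum on the floor of the tray (grip point 80 to 96 mm above the floor, within 72 mm of the tray's centre along x and 47 mm along y), released (value of joint main_switch above 1.47 rad and x of filter_grip in the frame of tray_floor between -0.072 and 0.072 m and y of filter_grip in the frame of tray_floor between -0.047 and 0.047 m and z of filter_grip in the frame of tray_floor between 0.08 and 0.096 m and angle between filter_grip's own z axis and vertical below 0.08 rad); the robot touches nothing.
It fails at once if the filter is twisted more than about 0.35 rad towards release while the switch is not off (value of joint main_switch below 1.4 rad and angle between the x axis of filter_grip and the x axis of port, either way round below 0.5 rad).
It fails at once if the filter is raised more than 10 mm in its port while the switch is not off (value of joint main_switch below 1.4 rad and z of filter_grip in the frame of port above 0.043 m).
It fails at once if the filter is dropped or slammed into the tray: it moves faster than 0.5 m/s within 30 mm of the tray's floor (z of filter_grip in the frame of tray_floor between 0.05 and 0.118 m and horizontal distance between filter_grip and tray_floor below 0.09 m and linear speed of filter above 0.5 m/s).
It fails at once if the filter is pressed on the tray with more than 60 N (contact force between filter and tray above 60 N).
It fails at once if a bystander is pushed more than 20 mm out of place (distance of any of wax_block, loupe, bone_folder, graver_1, graver_2 from where it was at the start of the episode above 0.02 m).
It also fails if it takes over 62 s, if anything falls off the work surface, if the arm or the gripper's body presses on something with over 40 N, if the wrist force passes 120 N, or if a joint passes its speed limit or range.

ROBOT

A 6-joint arm with a two-finger parallel gripper is mounted at the origin on a cart in front of the work surface, level with it; the furniture and walls round the work are solid. World frame = base frame: x ahead of the robot, y to its left, z up, the work surface at z = 0. Lengths are in m, angles in rad, forces in N, time in s.
With the tool pointing down it reaches from about 0.25 to 0.775 m from the base axis. Payload 4 kg.
Tool frame: the origin (TCP) lies on the centre line of the jaws, within the pads' length; the fingertips stand 25 mm ahead of it and the grasp point (between the pads) lies 6 mm ahead of it; z points along the fingers, y is the line along which they close (so a half turn about z gives the same grasp; the last joint's range is limited). The gripper opens to 94 mm and grips with 3 to 60 N. Pads are 16 mm wide; open, the fingers measure 119 mm over their backs; the gripper's body (75 mm by 177 mm) begins 78 mm behind the grasp point.
Start: joints at [-1.292, 0.087, 1.371, -0, 1.684, -0.103], TCP at [0.205, -0.51, 0.231] pointing down, gripper open.
Joint ranges: [-3.1, 3.1], [-0.76, 2.03], [0.27, 2.55], [-1.08, 4.22], [0.17, 2.65], [-2.57, 2.57]. Speed limits (rad/s): [2.79, 2.79, 3.14, 3.14, 3.14, 3.14].

INTERFACE

Orientations are given as [roll, pitch, yaw] about the fixed x, y, z axes, in that order (R = Rz(yaw) Ry(pitch) Rx(roll)).
In Python, from bench import robot, imaging gives the robot as it stands. The module is installed in compiled form; this text tells all that it offers.
- The arm moves only by the tool drive_tool, never from a script. Its argument "series" is a list of rows, each a list of 3 entries, a list of its own where there are three numbers: the finger opening in m, from 0 to 0.094, then the shift along the tool's x, y, z in m, then the turn, a rotation vector about the tool's x, y, z in rad. A call has 1 to 5 rows; each row is the pose to reach, as a shift and turn from the pose commanded when the call began, along the tool's axes at that moment; what a row does not reach only later rows make up. A row lasts 1/8 s, in which the tool goes at most 62.5 mm and 10.7 degrees, less where a joint would pass 70% of its speed; a pose out of reach is approached as far as the arm can. A call with a gripper value outside its range is refused whole. The fingers move at their own pace and stop on an object; the grip force is fixed at half the most. Time passes only in rows, so rows that repeat a pose let the fingers close. It gives the time, the measured TCP pose, the force, the opening and the grip force at its end, in the units of the state.
- robot.get_obs(): the state, without advancing time (a new reading comes with each control period).
- imaging.snapshot(name): name is "side" or "top"; returns the picture (420x560x3 uint8, red, green, blue); there is no depth.
- imaging.get_calibration(name): a dict with "intrinsics" (3x3 intrinsics, pixels), "k1" (the pictures are not rectified: a ray, as slopes to the right and down, at radius r is drawn at 1 + k1 r^2 times it, then the intrinsics apply), "position" and "rotation" of the camera in the world. Camera axes: x right, y up, looking along -z (the intrinsics and any distortion apply to the point x, -y, -z); pixel columns grow to the right and rows downward; lengths in m; the calibration is good to about 2 mm. A picture is of the moment at which its call begins. get_calibration takes no time and is no camera call.
- robot.close_job(): hands the job in; it is judged then, once.
The state is a dict: "time": time; "joint_positions": joint angles; "qvel": joint speeds; "joint_torque": joint torques, N m; "tool_pos": TCP position; "ee_rot": TCP orientation; "wrist_force": force on the tool from outside, world axes, zero at the start; "wrist_torque": the same for the moment, N m; "width": finger opening in m; "finger_force": force on a finger pad.
Only numpy, scipy, OpenCV 4.12 (cv2) and the standard library are available. Lean on these libraries where they do the work, as an engineer would, in place of code of your own. Each camera call takes 0.05 s, during which the arm holds its last target. There are 200 camera calls.

## Working session

There is one attempt and no reset: what is moved stays moved. The work goes in short steps, Python scripts to look and compute and a tool call to move; the robot and the scene stay as the last step left them, time stands still between calls to the robot, and variables do not carry over. Pictures are saved under pics/ and viewed, at most 10 in all, crops included, and the job is handed in when it is done.

Besides the shell and the picture viewer there is one more tool, called after "Call:" as name(argument=value, ...), one argument or row to a line, values as JSON. drive_tool: Moves the arm, as the interface text tells. Its arguments: {"type":"object","properties":{"series":{"type":"array"}},"required":["series"]}

```bash
mkdir -p pics; cat > h.py <<'E'
import numpy as np, cv2
from bench import robot, imaging
def snap(n,f):
    im=imaging.snapshot(n); cv2.imwrite('pics/'+f,im[:,:,::-1]); return im
def ray(n,u,v):
    c=imaging.get_calibration(n);K=np.array(c['intrinsics']);R=np.array(c['rotation'])
    d=np.linalg.solve(K,[u,v,1.]);d=d[:2];r=np.linalg.norm(d);s=r
    for _ in range(20): s=r/(1+c['k1']*s*s)
    d=d*s/max(r,1e-9)
    return np.array(c['position']),R@np.array([d[0],-d[1],-1.])
def at(n,u,v,z):
    p,d=ray(n,u,v); return p+d*(z-p[2])/d[2]
def proj(n,P):
    c=imaging.get_calibration(n);q=np.array(c['rotation']).T@(np.array(P)-c['position'])
    x=np.array([q[0],-q[1]])/-q[2]; x=x*(1+c['k1']*(x@x)); return (np.array(c['intrinsics'])@[*x,1])[:2]
E
python3 - <<'E'
from h import *
snap('top','t1.png');snap('side','s1.png');o=robot.get_obs();print(o)
for n in('top','side'):print(imaging.get_calibration(n))
E
```

```text
{'time': 0.1, 'joint_positions': array([-1.29210389e+00,  8.79447760e-02,  1.37208334e+00,  2.54312611e-06,
        1.68361739e+00, -1.03135081e-01]), 'qvel': array([ 3.26866977e-05, -5.15420795e-04, -3.46845308e-03,  1.23771964e-03,
       -1.28012973e-04,  1.50575893e-04]), 'joint_torque': array([ 1.51527292e-03, -3.41251516e+01, -3.03301442e+01,  7.19963643e-02,
        3.03678378e-02, -9.66677226e-05]), 'tool_pos': array([ 0.20479593, -0.50997411,  0.22939641]), 'ee_rot': array([-3.13955096e+00, -2.13860471e-04,  3.81827587e-01]), 'wrist_force': array([ 0.06341842, -0.5282808 , -0.56144371]), 'wrist_torque': array([ 0.0331223 , -0.02172405, -0.06919897]), 'finger_force': 0.0, 'width': 0.09395199969572597}
{'intrinsics': array([[401.96103706,   0.        , 279.43082659],
       [  0.        , 401.96103706, 209.55750663],
       [  0.        ,   0.        ,   1.        ]]), 'k1': -0.054812747851417654, 'position': array([ 0.33242553, -0.00850377,  1.16477291]), 'rotation': array([ 0.15955638, -0.00294771, -1.56223166])}
{'intrinsics': array([[496.43294379,   0.        , 288.25196522],
       [  0.        , 496.43294379, 206.39855719],
       [  0.        ,   0.        ,   1.        ]]), 'k1': 0.045664052387639126, 'position': array([ 0.17988819, -1.07472374,  0.62871212]), 'rotation': array([ 1.12051616e+00,  5.61029675e-04, -2.81342921e-01])}
```

View pics/t1.png

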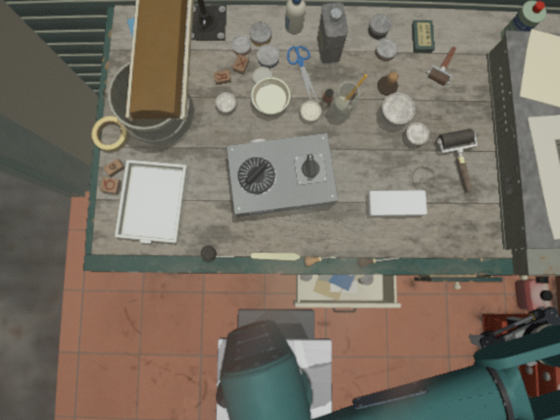

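View pics/s1.png

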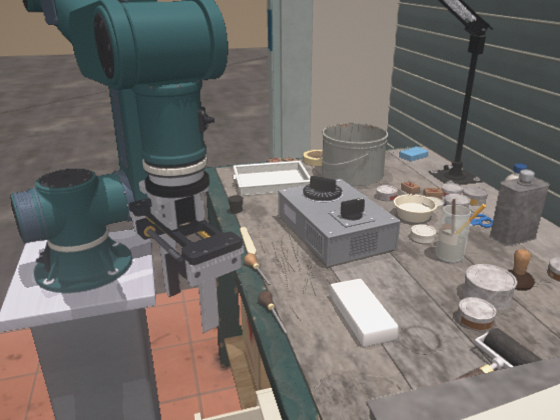

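The top view shows the extractor at about (282,173), the filter at (256,175), the switch at (311,168), the tray at (152,201) with its lip at the bottom, and the wax block at (398,203). I'll zoom in.

```bash
sed -i "s/R=np.array(c\['rotation'\])/R=RR(c)/; s/np.array(c\['rotation'\]).T/RR(c).T/" h.py; cat >> h.py <<'E'
from scipy.spatial.transform import Rotation
def RR(c): return Rotation.from_euler('xyz',c['rotation']).as_matrix()
E
python3 - <<'E'
from h import *
im=cv2.imread('pics/t1.png')[125:255,105:345]
a=cv2.resize(im,None,fx=3.3,fy=3.3,interpolation=cv2.INTER_CUBIC);cv2.imwrite('pics/c1.png',a)
E
```

```text
(no output)
```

View pics/c1.png

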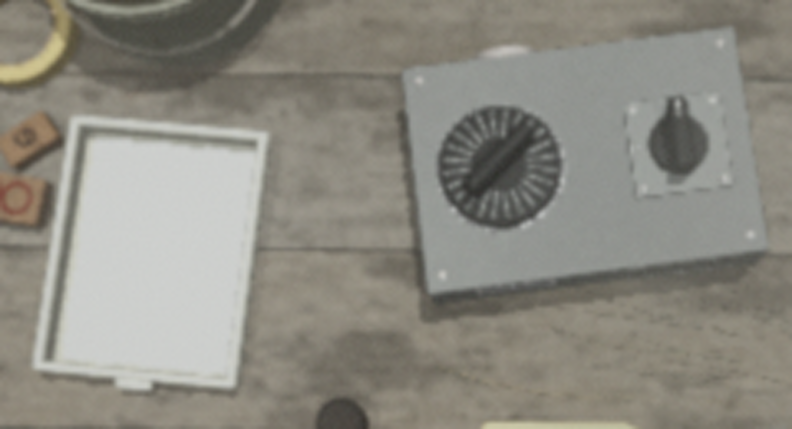

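The crop shows the deck corners at (404,70), (733,27), (767,250) and (430,293), the tray rim corners at (72,116), (268,132), (237,388) and (34,370), the filter cap at (500,166), and the switch at (680,143).

```bash
python3 - <<'E'
from h import *
g=lambda u,v,z:at('top',105+(u+.5)/3.3-.5,125+(v+.5)/3.3-.5,z)
def fit(px,z,loc):
    W=np.array([g(*p,z)[:2] for p in px]);L=np.array(loc);a=W-W.mean(0);b=L-L.mean(0)
    th=np.arctan2((b[:,0]*a[:,1]-b[:,1]*a[:,0]).sum(),(a*b).sum());c,s=np.cos(th),np.sin(th);R=np.array([[c,-s],[s,c]])
    t=W.mean(0)-R@L.mean(0);print(t.round(4),th.round(4),(W-L@R.T-t).round(4).tolist());return t,R,th
t,R,th=fit([(404,70),(733,27),(767,250),(430,293)],.085,[(.095,.14),(.095,-.14),(-.095,-.14),(-.095,.14)])
print('port',t+R@[0,.07],'sw',t+R@[0,-.08])
print('cap meas',g(500,166,.097),'sw base meas',g(679,146,.085))
a,b=g(470,192,.13),g(538,128,.13);d=a-b;print('bar',(a+b)/2,np.linalg.norm(d),np.arctan2(d[1],d[0])+np.pi-th, np.arctan2(d[1],d[0]))
fit([(72,116),(268,132),(237,388),(34,370)],.035,[(.11,.085),(.11,-.085),(-.11,-.085),(-.11,.085)])
# side check
for P in [(t+R@[0,.07]).tolist()+[.130],(t+R@[0,-.08]).tolist()+[.129]]:print(proj('side',P),proj('top',P))
E
```

```text
[ 0.6098 -0.0152] 0.1403 [[0.0011, 0.0011], [0.0029, -0.0011], [-0.0023, -0.0005], [-0.0017, 0.0005]]
port [0.59996695 0.05408618] sw [ 0.62094111 -0.09444019]
cap meas [0.59936575 0.05413823 0.097     ] sw base meas [ 0.62102649 -0.09499754  0.085     ]
bar [0.5962072  0.04897758 0.13      ] 0.07560028998228677 5.3544522875412595 2.3531470935497696
[0.538  0.3593] -0.075 [[0.0037, 0.0031], [0.0028, -0.0033], [-0.0036, -0.0036], [-0.0029, 0.0038]]
[322.84174787 178.18365737] [255.51690137 171.69816061]
[352.41366283 200.76449403] [311.50314252 164.64945176]
```

```bash
cat >> h.py <<'E'
def go(x,y,z,yaw):
    o=robot.get_obs();R0=Rotation.from_euler('xyz',o['ee_rot']);R1=Rotation.from_euler('xyz',[np.pi,0,yaw])
    print('shift',R0.inv().apply(np.array([x,y,z])-o['tool_pos']).round(4).tolist(),'turn',(R0.inv()*R1).as_rotvec().round(4).tolist(),
     't',round(o['time'],2),'j',o['joint_positions'].round(2),o['tool_pos'].round(4),o['ee_rot'].round(3),o['wrist_force'].round(1),o['width'])
E
python3 -c "
from h import *
go(.621,-.0945,.23,.14)"
```

```text
shift [0.541, -0.2305, -0.0] turn [-0.0021, 0.0, 0.2418] t 0.1 j [-1.29  0.09  1.37  0.    1.68 -0.1 ] [ 0.2048 -0.51    0.2294] [-3.14  -0.     0.382] [ 0.1 -0.5 -0.6] 0.09395199969572597
```

Call:
drive_tool(
  series=[
    [0.05,[0.054,-0.023,0],[0,0,0.05]],
    [0.05,[0.108,-0.046,0],[0,0,0.1]],
    [0.05,[0.162,-0.069,0],[0,0,0.15]],
    [0.05,[0.216,-0.092,0],[0,0,0.2]],
    [0.05,[0.27,-0.115,0],[0,0,0.24]],
  ],
)

```text
time: 0.72
tool_pos: [0.4135, -0.3015, 0.23]
ee_rot: [-3.141, 0.0, 0.14]
wrist_force: [1.0, -0.2, -0.4]
width: 0.0501
finger_force: 0.0
```

```bash
python3 -c "
from h import *
go(.621,-.0945,.20,.14)"
```

```text
shift [0.2344, -0.1759, 0.03] turn [-0.0003, 0.0003, 0.0002] t 0.72 j [-0.74  0.    1.46 -0.    1.68  0.69] [ 0.4135 -0.3015  0.23  ] [-3.141  0.     0.14 ] [ 1.  -0.2 -0.4] 0.05014573607791166
```

Call:
drive_tool(
  series=[
    [0.05,[0.048,-0.036,0],[0,0,0]],
    [0.05,[0.096,-0.072,0],[0,0,0]],
    [0.05,[0.144,-0.108,0.01],[0,0,0]],
    [0.05,[0.192,-0.144,0.02],[0,0,0]],
    [0.05,[0.234,-0.176,0.03],[0,0,0]],
  ],
)

```text
time: 1.35
tool_pos: [0.6205, -0.0939, 0.1994]
ee_rot: [-3.141, 0.001, 0.143]
wrist_force: [-0.4, 0.1, 1.1]
width: 0.0501
finger_force: 0.0
```

```bash
python3 - <<'E'
from h import *
go(.621,-.0945,.127,.14)
t=snap('top','t2.png');s=snap('side','s2.png')
a=cv2.resize(t[110:210,230:370],(392,280),interpolation=2);b=cv2.resize(s[110:250,260:456],(392,280),interpolation=2)
cv2.imwrite('pics/c2.png',np.hstack([a,b])[:,:,::-1])
E
```

```text
shift [0.0005, 0.0007, 0.0724] turn [-0.0002, 0.0009, 0.0026] t 1.35 j [-0.24  0.27  1.22 -0.    1.65  1.19] [ 0.6205 -0.0939  0.1994] [-3.141e+00  1.000e-03  1.430e-01] [-0.4  0.1  1.1] 0.05012354729043329
```

View pics/c2.png

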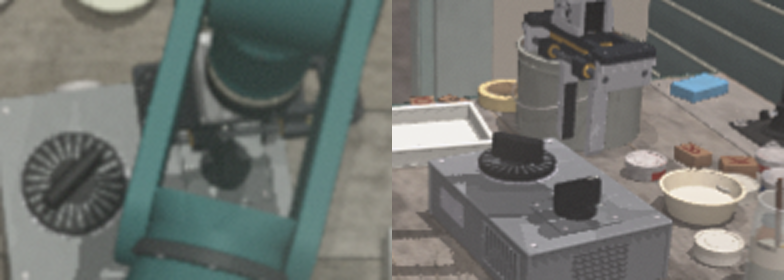

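The gripper hangs straight over the switch: in the side half, the fingertips are at (572,135) above the bar at (578,190). I'll descend and grip.

Call:
drive_tool(
  series=[
    [0.05,[0,0,0.035],[0,0,0]],
    [0.05,[0,0,0.06],[0,0,0]],
    [0.05,[0,0,0.072],[0,0,0]],
    [0.012,[0,0,0.072],[0,0,0]],
    [0.0,[0,0,0.072],[0,0,0]],
  ],
)

```text
time: 2.08
tool_pos: [0.62, -0.0963, 0.13]
ee_rot: [3.141, -0.002, 0.141]
wrist_force: [1.1, 1.1, 0.1]
width: 0.0336
finger_force: 0.0
```

Call:
drive_tool(
  series=[
    [0.0,[0,0,0],[0,0,0]],
    [0.0,[0,0,0],[0,0,0]],
    [0.0,[0,0,0],[0,0,0]],
  ],
)

```text
time: 2.45
tool_pos: [0.6198, -0.0941, 0.1299]
ee_rot: [-3.139, -0.002, 0.143]
wrist_force: [-1.9, 5.6, 4.6]
width: 0.0158
finger_force: 30.0
```

Call:
drive_tool(
  series=[
    [0.0,[0,0,0],[0,0,-0.16]],
    [0.0,[0,0,0],[0,0,-0.32]],
    [0.0,[0,0,0],[0,0,-0.48]],
    [0.0,[0,0,0],[0,0,-0.64]],
    [0.0,[0,0,0],[0,0,-0.8]],
  ],
)

```text
time: 3.08
tool_pos: [0.6203, -0.095, 0.1299]
ee_rot: [3.14, -0.002, 0.948]
wrist_force: [0.6, 3.1, 2.5]
width: 0.0156
finger_force: 30.0
```

Call:
drive_tool(
  series=[
    [0.0,[0,0,0],[0,0,-0.16]],
    [0.0,[0,0,0],[0,0,-0.32]],
    [0.0,[0,0,0],[0,0,-0.48]],
    [0.0,[0,0,0],[0,0,-0.64]],
    [0.0,[0,0,0],[0,0,-0.75]],
  ],
)

```text
time: 3.7
tool_pos: [0.6213, -0.0952, 0.1299]
ee_rot: [3.136, 0.001, 1.697]
wrist_force: [2.2, 3.3, 1.4]
width: 0.0158
finger_force: 30.0
```

Call:
drive_tool(
  series=[
    [0.0,[0,0,0],[0,0,-0.02]],
    [0.0,[0,0,0],[0,0,-0.02]],
    [0.04,[0,0,0],[0,0,-0.02]],
    [0.05,[0,0,0],[0,0,-0.02]],
    [0.05,[0,0,0],[0,0,-0.02]],
  ],
)

```text
time: 4.32
tool_pos: [0.6188, -0.0963, 0.1278]
ee_rot: [-3.14, 0.0, 1.711]
wrist_force: [-0.2, 0.3, 0.5]
width: 0.0422
finger_force: 0.0
```

Call:
drive_tool(
  series=[
    [0.05,[0,0,-0.03],[0,0,0]],
    [0.05,[0,0,-0.06],[0,0,0]],
    [0.05,[0,0,-0.1],[0,0,0]],
    [0.05,[0,0,-0.1],[0,0,0]],
  ],
)

```text
time: 4.82
tool_pos: [0.6209, -0.0965, 0.2329]
ee_rot: [3.134, 0.003, 1.711]
wrist_force: [0.5, -0.6, -0.1]
width: 0.0502
finger_force: 0.0
```

```bash
python3 - <<'E'
from h import *
go(.600,.054,.23,2.353)
t=snap('top','t3.png');s=snap('side','s3.png')
a=cv2.resize(t[110:210,230:370],(392,280),interpolation=2);b=cv2.resize(s[110:250,260:456],(392,280),interpolation=2)
cv2.imwrite('pics/c3.png',np.hstack([a,b])[:,:,::-1])
E
```

```text
shift [0.152, 0.0003, 0.0024] turn [0.0059, 0.0057, -0.6418] t 4.83 j [-0.24  0.26  1.17 -0.    1.71 -0.38] [ 0.6209 -0.0965  0.2329] [3.134e+00 3.000e-03 1.711e+00] [ 0.5 -0.6 -0.1] 0.050211059482721726
```

View pics/c3.png

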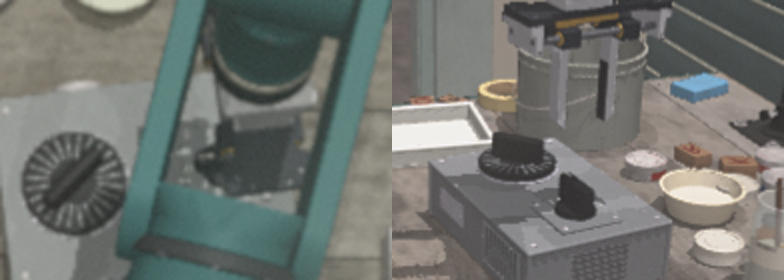

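The switch bar now points to the box's left (side half, (575,195)), so it is off. I'll move over to the filter.

Call:
drive_tool(
  series=[
    [0.06,[0.04,0,0],[0,0,-0.15]],
    [0.06,[0.09,0,0],[0,0,-0.3]],
    [0.06,[0.13,0,0],[0,0,-0.45]],
    [0.06,[0.152,0,0],[0,0,-0.6]],
    [0.06,[0.152,0,0],[0.006,0.006,-0.64]],
  ],
)

```text
time: 5.55
tool_pos: [0.5965, 0.0566, 0.2257]
ee_rot: [-3.134, -0.011, 2.357]
wrist_force: [-0.1, -0.9, -0.2]
width: 0.0599
finger_force: 0.0
```

```bash
python3 - <<'E'
from h import *
go(.600,.054,.127,2.353)
E
```

```text
shift [-0.0054, 0.0013, 0.0987] turn [-0.0071, -0.0111, 0.0036] t 5.55 j [-0.    0.21  1.24  0.    1.7  -0.79] [0.5965 0.0566 0.2257] [-3.134 -0.011  2.357] [-0.1 -0.9 -0.2] 0.059899919710310376
```

Call:
drive_tool(
  series=[
    [0.06,[-0.002,0,0.03],[0,0,0]],
    [0.06,[-0.002,0,0.06],[0,0,0]],
    [0.06,[-0.002,0,0.06],[0,0,0]],
    [0.06,[-0.002,0,0.06],[0,0,0]],
  ],
)

```text
time: 6.05
tool_pos: [0.5989, 0.0533, 0.1682]
ee_rot: [-3.137, -0.008, 2.352]
wrist_force: [-0.4, 0.3, 1.1]
width: 0.0605
finger_force: 0.0
```

```bash
python3 - <<'E'
from h import *
go(.600,.054,.127,2.353)
E
```

```text
shift [-0.0007, 0.0015, 0.0412] turn [-0.0045, -0.008, -0.0014] t 6.05 j [-0.01  0.23  1.34  0.    1.59 -0.79] [0.5989 0.0533 0.1682] [-3.137 -0.008  2.352] [-0.4  0.3  1.1] 0.06047332370136406
```

Call:
drive_tool(
  series=[
    [0.06,[0,0.001,0.025],[0,-0.005,0]],
    [0.06,[0,0.001,0.041],[0,-0.005,0]],
    [0.02,[0,0.001,0.041],[0,-0.005,0]],
    [0.0,[0,0.001,0.041],[0,-0.005,0]],
    [0.0,[0,0.001,0.041],[0,-0.005,0]],
  ],
)

```text
time: 6.68
tool_pos: [0.6001, 0.0542, 0.1287]
ee_rot: [-3.139, -0.001, 2.352]
wrist_force: [-0.0, 0.4, -0.2]
width: 0.0331
finger_force: 0.0
```

Call:
drive_tool(
  series=[
    [0.0,[0,0,0],[0,0,0]],
    [0.0,[0,0,0],[0,0,0]],
    [0.0,[0,0,0],[0,0,0]],
  ],
)

```text
time: 7.05
tool_pos: [0.5997, 0.0545, 0.128]
ee_rot: [-3.139, -0.002, 2.352]
wrist_force: [-0.4, 0.7, 1.1]
width: 0.0158
finger_force: 29.8
```

```bash
python3 - <<'E'
from h import *
go(.600,.054,.127,.14+.015+np.pi)
o=robot.get_obs();print(o['wrist_torque'],o['finger_force'])
E
```

```text
shift [-0.0005, -0.0001, 0.001] turn [-0.0015, -0.003, -0.9447] t 7.05 j [-0.    0.24  1.39 -0.    1.51 -0.78] [0.5997 0.0545 0.128 ] [-3.139e+00 -2.000e-03  2.352e+00] [-0.4  0.7  1.1] 0.015799011258412217
[ 0.19794283 -0.28881276  0.03323929] 29.80538696050644
```

Call:
drive_tool(
  series=[
    [0.0,[0,0,0],[0,0,-0.16]],
    [0.0,[0,0,0],[0,0,-0.32]],
    [0.0,[0,0,0],[0,0,-0.48]],
    [0.0,[0,0,0],[0,0,-0.64]],
    [0.0,[0,0,0],[0,0,-0.78]],
  ],
)

```text
time: 7.68
tool_pos: [0.5997, 0.0541, 0.128]
ee_rot: [-3.14, -0.003, 3.136]
wrist_force: [0.4, 0.3, 1.9]
width: 0.0159
finger_force: 29.9
```

Call:
drive_tool(
  series=[
    [0.0,[0,0,0],[0,0,-0.08]],
    [0.0,[0,0,0],[0,0,-0.14]],
    [0.0,[0,0,0],[0,0,-0.18]],
    [0.0,[0,0,0],[0,0,-0.19]],
    [0.0,[0,0,0],[0,0,-0.19]],
  ],
)

```text
time: 8.3
tool_pos: [0.5995, 0.0546, 0.128]
ee_rot: [3.141, -0.004, -2.962]
wrist_force: [-0.6, 2.3, 2.9]
width: 0.0158
finger_force: 30.2
```

```bash
python3 - <<'E'
from h import *
go(.600,.054,.127,.14+.015+np.pi)
o=robot.get_obs();print(o['wrist_torque'],o['finger_force'])
E
```

```text
shift [-0.0004, -0.0007, 0.001] turn [0.0004, -0.0038, 0.0243] t 8.3 j [-0.    0.24  1.39 -0.    1.51 -1.75] [0.5995 0.0546 0.128 ] [ 3.141 -0.004 -2.962] [-0.6  2.3  2.9] 0.015786759912736675
[ 0.39710151 -0.0882408  -0.48572908] 30.23159623146057
```

The −0.49 N m torque shows it is against the stop. I'll lift.

Call:
drive_tool(
  series=[
    [0.0,[0,0,-0.003],[0,0,0.012]],
    [0.0,[0,0,-0.008],[0,0,0.012]],
    [0.0,[0,0,-0.014],[0,0,0.012]],
    [0.0,[0,0,-0.02],[0,0,0.012]],
  ],
)

```text
time: 8.8
tool_pos: [0.5992, 0.0538, 0.1482]
ee_rot: [-3.14, -0.005, -2.973]
wrist_force: [0.6, 0.7, -3.5]
width: 0.0158
finger_force: 30.0
```

Call:
drive_tool(
  series=[
    [0.0,[0,0,-0.02],[0,0,0]],
    [0.0,[0,0,-0.045],[0,0,0]],
    [0.0,[0,0,-0.075],[0,0,0]],
    [0.0,[0,0,-0.1],[0,0,0]],
    [0.0,[0,0,-0.1],[0,0,0]],
  ],
)

```text
time: 9.43
tool_pos: [0.6008, 0.0539, 0.2513]
ee_rot: [-3.139, 0.001, -2.974]
wrist_force: [-0.6, -0.4, -2.9]
width: 0.0156
finger_force: 30.0
```

```bash
python3 - <<'E'
from h import *
go(.52,.36,.248,-2.6)
E
```

```text
shift [0.0285, 0.3153, 0.0026] turn [-0.0024, 0.0011, -0.3736] t 9.43 j [-0.    0.2   1.2  -0.    1.74 -1.74] [0.6008 0.0539 0.2513] [-3.139e+00  1.000e-03 -2.974e+00] [-0.6 -0.4 -2.9] 0.015577984104535035
```

Call:
drive_tool(
  series=[
    [0.0,[0.005,0.03,0],[0,0,0]],
    [0.0,[0.012,0.07,0],[0,0,0]],
    [0.0,[0.02,0.115,0],[0,0,0]],
    [0.0,[0.028,0.16,0],[0,0,0]],
    [0.0,[0.03,0.2,0],[0,0,0]],
  ],
)

```text
time: 10.05
tool_pos: [0.5353, 0.2474, 0.2462]
ee_rot: [-3.14, -0.007, -2.973]
wrist_force: [0.7, 0.3, -3.0]
width: 0.0156
finger_force: 30.0
```

Call:
drive_tool(
  series=[
    [0.0,[0.003,0.04,0],[0,0,0]],
    [0.0,[0.006,0.08,0],[0,0,0]],
    [0.0,[0.007,0.11,0],[0,0,0]],
    [0.0,[0.007,0.12,0],[0,0,0]],
    [0.0,[0.007,0.12,0],[0,0,0]],
  ],
)

```text
time: 10.68
tool_pos: [0.5096, 0.3632, 0.2465]
ee_rot: [-3.14, -0.006, -2.973]
wrist_force: [0.0, 0.1, -3.3]
width: 0.0159
finger_force: 30.0
```

```bash
python3 - <<'E'
from h import *
go(.513,.361,.105,-2.974)
t=snap('top','t4.png');s=snap('side','s4.png')
a=cv2.resize(t[100:260,80:304],(392,280),interpolation=2);b=cv2.resize(s[60:260,180:460],(392,280),interpolation=2)
cv2.imwrite('pics/c4.png',np.hstack([a,b])[:,:,::-1])
E
```

```text
shift [-0.0038, -0.0025, 0.1415] turn [-0.0019, -0.0061, 0.0011] t 10.68 j [ 0.53  0.26  1.14  0.    1.75 -1.21] [0.5096 0.3632 0.2465] [-3.14  -0.006 -2.973] [ 0.   0.1 -3.3] 0.015927079305958887
```

View pics/c4.png

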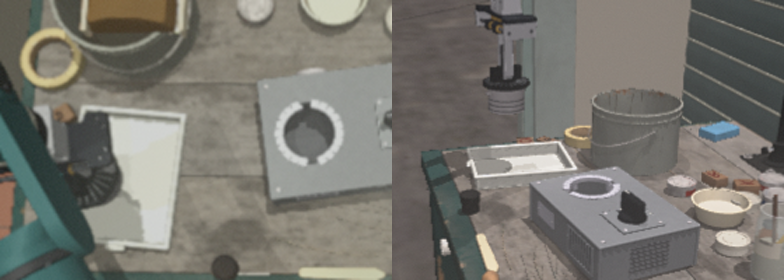

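The filter hangs upright above the tray (side half, (507,100)), and the port is empty. I'll lower it.

Call:
drive_tool(
  series=[
    [0.0,[-0.003,-0.002,0.03],[0,-0.006,0]],
    [0.0,[-0.003,-0.002,0.065],[0,-0.006,0]],
    [0.0,[-0.003,-0.002,0.1],[0,-0.006,0]],
    [0.0,[-0.003,-0.002,0.125],[0,-0.006,0]],
    [0.0,[-0.003,-0.002,0.135],[0,-0.006,0]],
  ],
)

```text
time: 11.4
tool_pos: [0.5121, 0.3601, 0.1104]
ee_rot: [-3.14, -0.002, -2.975]
wrist_force: [0.2, 0.4, -2.1]
width: 0.0159
finger_force: 30.0
```

Call:
drive_tool(
  series=[
    [0.0,[0,0,0.002],[0,0,0]],
    [0.0,[0,0,0.003],[0,0,0]],
    [0.0,[0,0,0.003],[0,0,0]],
  ],
)

```text
time: 11.78
tool_pos: [0.5132, 0.3624, 0.111]
ee_rot: [3.141, 0.004, -2.973]
wrist_force: [-0.8, -0.1, -2.9]
width: 0.0159
finger_force: 30.0
```

```bash
python3 - <<'E'
from h import *
go(.513,.361,.100,-2.974)
E
```

```text
shift [0.0005, -0.0013, 0.011] turn [0.0006, 0.0039, 0.0006] t 11.78 j [ 0.52  0.31  1.35 -0.    1.48 -1.21] [0.5132 0.3624 0.111 ] [ 3.141  0.004 -2.973] [-0.8 -0.1 -2.9] 0.015926987530986758
```

Call:
drive_tool(
  series=[
    [0.0,[0,0,0.003],[0,0.004,0]],
    [0.0,[0,0,0.006],[0,0.004,0]],
    [0.0,[0,0,0.008],[0,0.004,0]],
    [0.0,[0,0,0.009],[0,0.004,0]],
    [0.0,[0,0,0.009],[0,0.004,0]],
  ],
)

```text
time: 12.4
tool_pos: [0.5125, 0.362, 0.1003]
ee_rot: [-3.141, -0.003, -2.973]
wrist_force: [0.0, 0.1, -2.7]
width: 0.0159
finger_force: 30.0
```

Call:
drive_tool(
  series=[
    [0.0,[0,0,0.001],[0,0,0]],
    [0.0,[0,0,0.001],[0,0,0]],
  ],
)

```text
time: 12.65
tool_pos: [0.5127, 0.3621, 0.1]
ee_rot: [3.142, -0.002, -2.973]
wrist_force: [-0.3, -0.5, -1.6]
width: 0.0156
finger_force: 30.0
```

Call:
drive_tool(
  series=[
    [0.0,[0,0,0.001],[0,0,0]],
    [0.0,[0,0,0.001],[0,0,0]],
  ],
)

```text
time: 12.9
tool_pos: [0.5128, 0.3622, 0.1]
ee_rot: [3.141, -0.001, -2.973]
wrist_force: [-1.8, -1.2, 4.9]
width: 0.0157
finger_force: 30.0
```

The force has reversed to +4.9 N, so it is standing on the floor. I'll release and retreat.

Call:
drive_tool(
  series=[
    [0.02,[0,0,0],[0,0,0]],
    [0.04,[0,0,0],[0,0,0]],
    [0.05,[0,0,0],[0,0,0]],
    [0.05,[0,0,0],[0,0,0]],
    [0.05,[0,0,0],[0,0,0]],
  ],
)

```text
time: 13.52
tool_pos: [0.5126, 0.362, 0.0984]
ee_rot: [-3.141, -0.003, -2.973]
wrist_force: [0.0, 0.4, -0.2]
width: 0.0495
finger_force: 0.0
```

Call:
drive_tool(
  series=[
    [0.05,[0,0,-0.02],[0,0,0]],
    [0.05,[0,0,-0.05],[0,0,0]],
    [0.05,[0,0,-0.1],[0,0,0]],
    [0.05,[0,0,-0.14],[0,0,0]],
    [0.05,[0,0,-0.14],[0,0,0]],
  ],
)

```text
time: 14.15
tool_pos: [0.5147, 0.3632, 0.2456]
ee_rot: [3.138, 0.009, -2.973]
wrist_force: [0.8, -0.4, 0.3]
width: 0.0503
finger_force: 0.0
```

```bash
python3 - <<'E'
from h import *
go(.513,.361,.100,-2.974)
t=snap('top','t5.png');s=snap('side','s5.png')
a=cv2.resize(t[100:260,80:304],(392,280),interpolation=2);b=cv2.resize(s[60:260,180:460],(392,280),interpolation=2)
cv2.imwrite('pics/c5.png',np.hstack([a,b])[:,:,::-1])
print(proj('side',[.5128,.3622,.101]))
E
```

```text
shift [0.0033, -0.0025, 0.1456] turn [0.0039, 0.0086, 0.0007] t 14.15 j [ 0.52  0.26  1.14  0.    1.73 -1.21] [0.5147 0.3632 0.2456] [ 3.138  0.009 -2.973] [ 0.8 -0.4  0.3] 0.05032864082590914
[263.07922896 153.43857583]
```

View pics/c5.png

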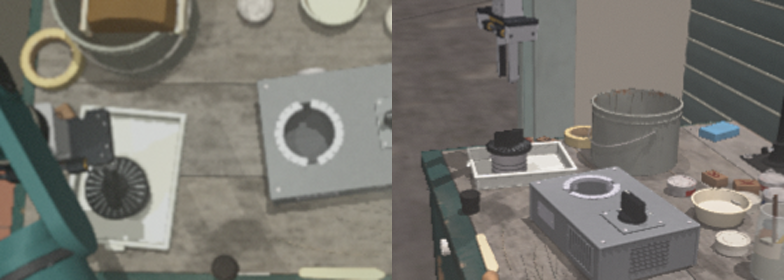

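The filter stands upright in the tray (side half, (510,150)), the gripper is clear and the switch is still off. Handing in.

```bash
python3 -c "
from bench import robot
print(robot.close_job())"
```

```text
the job is handed in; nothing more can be done
None
```

I turned the switch off, then freed the filter, lifted it out and set it down upright in the tray. I handed the job in at about 14 s; no verdict came back.

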